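# Seat the cold plate in the cool-box lid tray and latch it

### The job

Slide the blue cold plate along the channel of the white tray, without lifting it off, until it drops fully home into the grey-floored pocket; push it gently, never hard against the tray. Then slide the orange latch fully closed over its edge, let go, and leave everything else on the table and tray standing where it is.

Things in the scene. Friction and masses are not known exactly. Their poses are not given: they have to be found in the camera images.
- lid_origin (a point): cool-box lid laid on the table as a work tray, fixed: 250 mm (its x) by 440 mm (its y), blue base, white rim 46 mm high. Origin: centre of its underside on the table, z up. In it sits a white insert with a channel 106 mm wide along the tray's y, centred on x = 0; channel deck 40 mm above the table, side ribs 5 mm higher. The cold plate slides along it to +y, to the pocket.
- pocket_nominal (a point): drawn place of the pocket's centre, at deck height. The pocket (grey floor, hard upright walls) is 136 mm along y, as wide as the channel, 7 mm deep (floor 33 mm above the table). The insert has end play in the lid: the true pocket is up to 22 mm off this point either way along the tray's y, not measured; it stays put under ordinary pushes.
- plate_center (a point): blue cold plate, loose, 100 (its x) x 130 (its y) x 12 mm, 0.17-0.35 kg, with a white grip block amid its top: 56 (x) x 20 (y) x 28 mm high. Origin at its middle, 20 mm above its underside. Starts on the deck in the -y half, in line with the channel, 3 mm side play. Riding on the deck its origin is 60 mm above the table; in the pocket 53 mm, with 3 mm play all round.
- latch (a joint): orange sliding latch on the far (+x) rim beside the pocket: travel along the tray's -x in m, 0 = fully open, 0.036 = closed on its stop, its tongue then 16 mm over the seated plate's edge. Slides with 2 N, stays where left. The tongue passes 3 mm above a seated plate but is blocked by one not down in the pocket.
- latch_grip (a point): middle of the latch's upright grip tab, 24 mm along the tray's x, 16 mm thick along y, 30 mm high; the point is 70 mm above the table, 17 mm above the tab's foot (top of the tongue) and 13 mm below its top
- vial_a_center (a point): small amber glass vial with red cap, 22 mm diameter, 44 mm tall, standing on the near (-x) rim of the tray; origin at its centre
- vial_b_center (a point): the same with a green cap, also on the near rim
- alcohol: white alcohol bottle, 72 mm diameter, 200 mm tall; origin at the centre of its foot
- spray: white spray bottle with green neck, 72 mm diameter, 206 mm tall; origin at the centre of its foot
- tape: roll of tape lying flat, 90 mm diameter, 48 mm tall; origin at the centre of its underside
- sharps: red sharps tub, 136 mm diameter, 144 mm tall; origin at the centre of its foot
- kidney: steel instrument tray, 110 x 200 x 28 mm; origin at the centre of its underside
There are look-alikes about, which are no part of the job. Of the things shaped like the part that bears plate_center, the blue one is meant.

How it is judged:
By the outcome, as a careful person would: the job done as asked, in the order asked, and still so for the second after the job is handed in, with the robot touching nothing.
It also fails if it takes over 48 s, if anything falls off the work surface, if the arm or the gripper's body presses on something with over 40 N, if the wrist force passes 120 N, or if a joint passes its speed limit or range.

### The arm

A 6-joint arm with a two-finger parallel gripper is mounted at the origin on the work surface. World frame = base frame: x ahead of the robot, y to its left, z up, the work surface at z = 0. Lengths are in m, angles in rad, forces in N, time in s.
With the tool pointing down it reaches from about 0.3 to 0.825 m from the base axis. Payload 5.4 kg.
Tool frame: the origin (TCP) lies midway between the tips of the shut fingers; the grasp point (between the pads) lies ctrl.grip_point_offset behind it (ctrl.grip_point_offset is the distance from the TCP to the grasp point, in m); z points along the fingers, y is the line along which they close (so a half turn about z gives the same grasp; the last joint's range is limited). The gripper opens to 92 mm and grips with 3 to 60 N. Pads are 20 mm wide; open, the fingers measure 128 mm over their backs; the gripper's body (75 mm by 189 mm) begins 69 mm behind the grasp point.
Start: joints at [1.085, 0.158, 1.597, -0, 1.386, -0.21], TCP at [0.157, 0.553, 0.215] pointing down, gripper open.
Joint ranges: [-2.91, 2.91], [-0.94, 2.29], [0.18, 2.7], [-1.29, 4.43], [0.17, 2.64], [-3, 3]. Speed limits (rad/s): [2.57, 2.57, 3.14, 3.14, 3.14, 3.14].

### API

Orientations are given as a 3x3 rotation matrix whose columns are the frame's x, y, z axes.
In Python, from bench import ctrl gives the robot as it stands.
- The arm moves only by the tool arm_command, never from a script. Its argument "moves" is text: rows parted by semicolons, each of 6 numbers parted by spaces: the shift along the world's x, y, z in m, then the turn, a rotation vector about the world's x, y, z in rad. A call has exactly 10 rows; each row shifts and turns the commanded pose from where the row before left it; what a row does not reach is not made up. A row lasts 1/8 s, in which the tool goes at most 62.5 mm and 10.7 degrees, less where a joint would pass 70% of its speed; a pose out of reach is approached as far as the arm can. A call with a gripper value outside its range is refused whole. "claw" is the opening, from 0 (shut) to 1 (fully open), set as the call begins (left out, the last holds). The fingers move at their own pace and stop on an object; the grip force is fixed at half the most. Time passes only in rows, so rows that do not move let the fingers close, or fill a call up. It gives the time, the measured TCP pose, the force, the opening and the grip force at its end, in the units of the state.
- ctrl.get_state(): the state, without advancing time (a new reading comes with each control period).
- ctrl.get_image(name): name is "side" or "top"; returns a dict with "pixels" (420x560x3 uint8, red, green, blue), "fov_y" (degrees; the focal length in pixels is half the picture's height over the tangent of half this angle, whatever the lens; pixels are square), "cx", "cy" (the principal point, pixels), "distortion" ([k1, k2, p1, p2, k3] as OpenCV has them; the pictures are not rectified), "R" (3x3) and "t" (3): a world point X has camera coordinates R X + t. Camera axes: x right, y down, z forward; pixel columns grow to the right and rows downward; lengths in m; the calibration is good to about 2 mm. A picture is of the moment at which its call begins. There is no depth.
- ctrl.finish_job(): hands the job in; it is judged then, once.
The state is a dict: "clock": time; "joint_positions": joint angles; "dq": joint speeds; "effort": joint torques, N m; "eef_pos": TCP position; "tool_rot": TCP orientation; "force": force on the tool from outside, world axes, zero at the start; "ft_torque": the same for the moment, N m; "width": finger opening in m; "grip_force": force on a finger pad.
Only numpy, scipy, OpenCV 4.12 (cv2) and the standard library are available. Lean on these libraries where they do the work, as an engineer would, in place of code of your own. Each camera call takes 0.05 s, during which the arm holds its last target. There are 200 camera calls.

## Working session

There is one attempt and no reset: what is moved stays moved. The work goes in short steps, Python scripts to look and compute and a tool call to move; the robot and the scene stay as the last step left them, time stands still between calls to the robot, and variables do not carry over. Pictures are saved under pics/ and viewed, at most 10 in all, crops included, and the job is handed in when it is done.

Besides the shell and the picture viewer there is one more tool, called after "Request:" by a JSON object that holds its "fn" and its "kwargs", one argument or row to a line. arm_command: Moves the arm, as the interface text tells. Its arguments: {"type":"object","properties":{"moves":{"type":"string"},"claw":{"type":"number"}},"required":["moves"]}

```bash
mkdir -p pics
cat > h.py <<'E'
import numpy as np, cv2
from bench import ctrl
def cam(n, save=None):
    im=ctrl.get_image(n); p=np.array(im["pixels"])
    if save: cv2.imwrite(f"pics/{save}.png", p[:,:,::-1])
    f=210/np.tan(np.radians(im["fov_y"])/2)
    im["K"]=np.array([[f,0,im["cx"]],[0,f,im["cy"]],[0,0,1.]]); im["D"]=np.array(im["distortion"],float)
    im["R"]=np.array(im["R"]);im["t"]=np.array(im["t"]);im["pixels"]=p
    return im
def ray(im,uv):
    n=cv2.undistortPoints(np.array(uv,float).reshape(-1,1,2),im["K"],im["D"]).reshape(-1,2)
    d=np.c_[n,np.ones(len(n))]@im["R"]
    return -im["R"].T@im["t"], d
def onz(im,uv,z):
    c,d=ray(im,uv); return c+d*((z-c[2])/d[:,2])[:,None]
def proj(im,X):
    return cv2.projectPoints(np.array(X,float).reshape(-1,3),cv2.Rodrigues(im["R"])[0],im["t"],im["K"],im["D"])[0].reshape(-1,2)
E
python3 - <<'E'
from h import *
np.set_printoptions(precision=4,suppress=True)
for n in("top","side"):
    im=cam(n,n+"0"); print(n,-im["R"].T@im["t"],im["R"][2],im["fov_y"],im["D"])
s=ctrl.get_state(); print(s["clock"],s["eef_pos"],s["tool_rot"],s["force"],s["width"],ctrl.grip_point_offset)
a=cv2.imread("pics/top0.png")
E
```

```text
top [0.4411 0.0231 1.4731] [ 0.0538 -0.0033 -0.9985] 43.615997134609216 [-0.1941  0.      0.      0.      0.    ]
side [ 0.061  -0.7961  1.0356] [ 0.3412  0.6026 -0.7214] 46.61442820529742 [0.0187 0.     0.     0.     0.    ]
0.1 [0.1563 0.5528 0.2137] [[-0.9622  0.2722 -0.0008]
 [ 0.2722  0.9622 -0.0015]
 [ 0.0003 -0.0016 -1.    ]] [ 0.0608  0.5047 -0.0008] 0.09165321952380379 0.0187
```

View pics/top0.png

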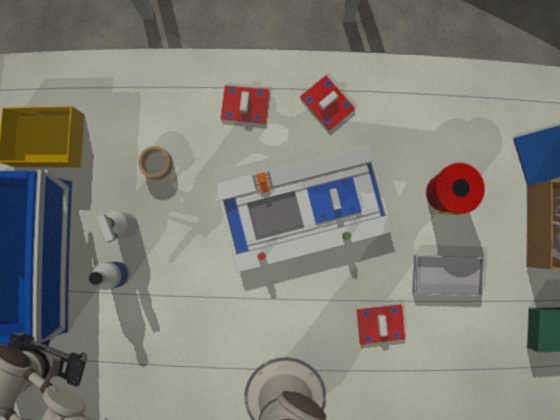

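View pics/side0.png

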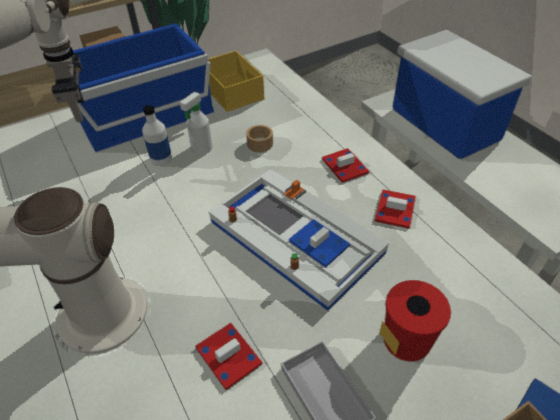

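The top view shows the tray at about (303,210). In it are the blue plate (335,200), the grey pocket (275,215), the orange latch (263,183), and the red-cap (262,257) and green-cap (347,236) vials. The side view agrees. Plate-shaped things: red (245,105), red (327,102), red (381,325) and blue (335,200). The blue one, in the channel, fits the description, and I'll confirm it in a crop while measuring.

Run:
```python
from h import *
np.set_printoptions(precision=4,suppress=True)
im=cam("top"); p=im["pixels"]
c=cv2.resize(p[140:280,205:400],None,fx=4,fy=4,interpolation=cv2.INTER_CUBIC); cv2.imwrite("pics/crop1.png",c[:,:,::-1])
hsv=cv2.cvtColor(p,cv2.COLOR_RGB2HSV)
def blobs(n,lo,hi,z,amin=20):
    m=cv2.inRange(hsv,lo,hi); m[:140]=0;m[280:]=0;m[:,:205]=0;m[:,400:]=0
    k,l,st,ce=cv2.connectedComponentsWithStats(m)
    for i in range(1,k):
        if st[i,4]>=amin:
            ct=np.argwhere(l==i)[:,::-1].astype(np.float32); r=cv2.minAreaRect(ct)
            q=onz(im,cv2.boxPoints(r),z)[:,:2]
            print(n,st[i,4],ce[i],"c",onz(im,[ce[i]],z)[0],"sides",np.linalg.norm(q[1]-q[0]),np.linalg.norm(q[2]-q[1]),"yaw",np.degrees(np.arctan2(*(q[1]-q[0])[::-1])),q.mean(0))
blobs("blue",(100,120,60),(125,255,255),.052,60)
blobs("orange",(5,140,100),(20,255,255),.07,15)
blobs("grey",(0,0,60),(180,60,125),.033,300)
blobs("red",(0,150,80),(4,255,255),.09,5)
blobs("red2",(172,150,80),(180,255,255),.09,5)
blobs("green",(40,80,40),(90,255,255),.09,5)
```

```text
blue 116 [375.5517 190.6293] c [ 0.5832 -0.2341  0.052 ] sides 0.00665585644619184 0.14507906654941002 yaw -73.50755849946718 [ 0.5867 -0.2332]
blue 1458 [333.6289 199.5377] c [ 0.556  -0.1191  0.052 ] sides 0.12712759971691842 0.09813878352335695 yaw -74.53668494012767 [ 0.5561 -0.1197]
blue 488 [236.8217 229.2951] c [0.4691 0.142  0.052 ] sides 0.029256512390015997 0.14420336648676238 yaw -74.31577476159009 [0.4789 0.1452]
orange 181 [262.5138 182.3315] c [0.5965 0.0748 0.07  ] sides 0.02676400396956443 0.05051889148368582 yaw -74.60872837617801 [0.5969 0.0744]
grey 396 [328.4066 177.5682] c [ 0.6181 -0.1056  0.033 ] sides 0.13763602416025295 0.3482112232108064 yaw -11.900120523048207 [ 0.621  -0.1109]
grey 1939 [274.8375 214.2455] c [0.5132 0.0401 0.033 ] sides 0.14843573257171858 0.12018614832596215 yaw -73.57945339086749 [0.5199 0.037 ]
grey 2886 [323.8753 259.5561] c [ 0.3918 -0.0972  0.033 ] sides 0.4252463031924817 0.12064111390642222 yaw -86.18414766143127 [ 0.3955 -0.0806]
red 20 [260.7 256.1] c [0.3993 0.0741 0.09  ] sides 0.010522509615638739 0.010531534188762957 yaw 1.3380602440209435 [0.3996 0.0733]
green 28 [347.4643 235.3571] c [ 0.4588 -0.1537  0.09  ] sides 0.013305214302004641 0.013217636312374699 yaw -88.82204541426654 [ 0.4585 -0.1538]
```

View pics/crop1.png

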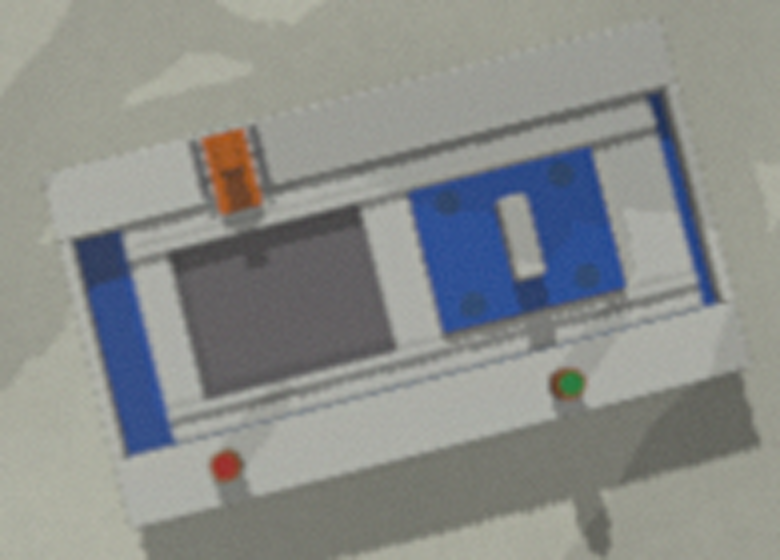

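The crop confirms it. The blue plate with the white grip block lies in the channel, with the grey pocket beyond it towards +y (left). The orange latch is open on the far rim, and both vials stand on the near rim. Next I'll profile the edges along the tray's y in both views to get the plate-to-pocket distance.

```bash
cat > m.py <<'E'
from h import *
np.set_printoptions(precision=4,suppress=True)
a=np.radians(15.5); X=np.array([np.cos(a),np.sin(a),0]); Y=np.array([-np.sin(a),np.cos(a),0]); O=np.array([.5561,-.1197,0])
s=np.arange(-.1,.3,.0005)
def prof(im,dx,z):
    P=O+dx*X+s[:,None]*Y; P[:,2]=z
    uv=proj(im,P).astype(np.float32)
    return cv2.remap(im["pixels"].astype(np.float32),uv[:,0].copy(),uv[:,1].copy(),cv2.INTER_LINEAR).reshape(-1,3)
def edges(v,n=8):
    g=np.gradient(cv2.GaussianBlur(v.reshape(-1,1),(1,21),3).ravel()); o=[]
    gg=abs(g)
    for i in range(3,len(g)-3):
        if gg[i]==gg[i-8:i+9].max() and gg[i]>.8: o.append((round(s[i]*1000,1),round(g[i],1)))
    return o
E
python3 - <<'E'
from m import *
for n in("top","side"):
    im=cam(n)
    for dx in(-.035,0.02,.035):
        v=prof(im,dx,.052); print(n,dx,"redch z52",edges(v[:,0]))
        v=prof(im,dx,.036); print(n,dx,"red z36",edges(v[:,0]))
im=cam("top")
# tray yaw from outer rim corners and pocket corners (crop px)
c=lambda L:np.array(L)/4+[205,140]
q=onz(im,c([(47,183),(660,20),(745,372),(135,525)]),.046)[:,:2]; print(q,q.mean(0),np.linalg.norm(np.roll(q,-1,0)-q,axis=1)); d=np.roll(q,-1,0)-q; print(np.degrees(np.arctan2(d[:,1],d[:,0])))
for k,z in (("spray",.2),("x",0)): print(k,onz(im,[(110,222),(108,272),(155,162)],z)[:,:2])
q=onz(im,c([(205,137),(245,130),(258,205),(222,213)]),.053)[:,:2]; print("latch",(q-O[:2])@np.c_[X[:2],Y[:2]])
q=onz(im,c([(222,170),(255,168),(257,205),(225,210)]),.083)[:,:2]; print("tab?",(q-O[:2])@np.c_[X[:2],Y[:2]])
E
```

```text
Traceback (most recent call last):
  File "m.py", line 13, in edges
    if gg[i]==gg[i-8:i+9].max() and gg[i]>.8: o.append((round(s[i]*1000,1),round(g[i],1)))
              ~~~~~~~~~~~~~~~^^
ValueError: zero-size array to reduction operation maximum which has no identity
```

```bash
sed -i 's/range(3,len(g)-3)/range(8,len(g)-8)/' m.py
python3 - <<'E'
from m import *
for n in("top","side"):
    im=cam(n)
    for dx in(-.035,0.02,.035):
        v=prof(im,dx,.052); print(n,dx,"z52",[(float(a),float(b)) for a,b in edges(v[:,0])])
        v=prof(im,dx,.036); print(n,dx,"z36",[(float(a),float(b)) for a,b in edges(v[:,0])])
im=cam("top")
c=lambda L:np.array(L)/4+[205,140]
q=onz(im,c([(47,183),(660,20),(745,372),(135,525)]),.046)[:,:2]; print(q,q.mean(0),np.linalg.norm(np.roll(q,-1,0)-q,axis=1)); d=np.roll(q,-1,0)-q; print(np.degrees(np.arctan2(d[:,1],d[:,0])))
for k,z in (("spray",.2),("x",0)): print(k,onz(im,[(110,222),(108,272),(155,162)],z)[:,:2])
q=onz(im,c([(205,137),(245,130),(258,205),(222,213)]),.053)[:,:2]; print("latch",(q-O[:2])@np.c_[X[:2],Y[:2]])
q=onz(im,c([(222,170),(255,168),(257,205),(225,210)]),.083)[:,:2]; print("tab?",(q-O[:2])@np.c_[X[:2],Y[:2]])
E
```

```text
top -0.035 z52 [(-75.5, -1.100000023841858), (-64.5, -8.300000190734863), (64.5, 9.0), (97.5, -5.400000095367432), (232.5, 5.800000190734863), (259.5, -9.0), (293.0, 8.199999809265137)]
top -0.035 z36 [(-78.0, -1.100000023841858), (-67.0, -8.199999809265137), (63.5, 9.0), (96.5, -5.300000190734863), (233.0, 5.699999809265137), (260.5, -9.0), (294.5, 8.199999809265137)]
top 0.02 z52 [(-64.5, -8.100000381469727), (-14.0, 8.300000190734863), (7.0, -6.900000095367432), (64.5, 9.199999809265137), (98.5, -5.400000095367432), (232.5, 6.300000190734863), (260.0, -8.800000190734863), (293.0, 8.300000190734863)]
top 0.02 z36 [(-67.5, -8.100000381469727), (-46.5, -1.0), (-16.0, 8.100000381469727), (5.5, -6.599999904632568), (63.5, 9.0), (97.5, -5.300000190734863), (233.0, 6.099999904632568), (261.0, -9.0), (294.5, 8.199999809265137)]
top 0.035 z52 [(-64.5, -9.199999809265137), (65.0, 8.600000381469727), (98.5, -6.400000095367432), (184.0, 1.2999999523162842), (232.0, 7.099999904632568), (260.0, -8.199999809265137), (293.0, 7.900000095367432)]
top 0.035 z36 [(-67.0, -9.0), (63.5, 8.8999996185302
[... 1658 characters left out ...]
1.0, -6.699999809265137), (115.0, 1.2999999523162842), (131.5, -1.399999976158142), (166.5, -2.0999999046325684), (184.5, 1.7999999523162842), (195.0, -1.2999999523162842), (222.0, -1.0), (237.0, 5.800000190734863), (264.5, -9.600000381469727), (283.5, 4.699999809265137)]
[[ 0.5871  0.2009]
 [ 0.7104 -0.2188]
 [ 0.4682 -0.2804]
 [ 0.3554  0.1344]] [ 0.5303 -0.041 ] [0.4374 0.2499 0.4299 0.2411]
[ -73.6278 -165.727   105.2241   16.0041]
spray [[0.4763 0.4464]
 [0.3524 0.4478]
 [0.6274 0.3377]]
x [[0.4818 0.5129]
 [0.3385 0.5145]
 [0.6567 0.3871]]
latch [[0.1186 0.1879]
 [0.1165 0.1603]
 [0.0646 0.1642]
 [0.0653 0.1893]]
tab? [[0.0903 0.1818]
 [0.0862 0.1602]
 [0.0618 0.165 ]
 [0.0638 0.1864]]
```

Request:
{"fn": "arm_command", "kwargs": {
  "moves": "0 -0.03 0.03 0 0 0; 0.01 -0.06 0.01 0 0 0; 0.01 -0.06 0 0 0 0; 0.02 -0.055 0 0 0 0; 0.03 -0.05 0 0 0 0.1; 0.04 -0.045 0 0 0 0.1; 0.045 -0.04 0 0 0 0.1; 0.045 -0.04 0 0 0 0.1; 0.045 -0.04 0 0 0 0.1; 0.04 -0.04 0 0 0 0.046",
  "claw": 0.4
}}

```text
clock: 1.6
eef_pos: [0.443, 0.0915, 0.2548]
tool_rot: [[-0.963, -0.268, 0.001], [-0.268, 0.963, 0.0], [-0.001, 0.0, -1.0]]
force: [-0.4, 0.9, -0.1]
width: 0.0369
grip_force: 0.0
```

The pocket spans 97.5–233 mm along the tray's y from the plate centre. That is 135.5 mm against the 136 mm given, and the required travel is about 165 mm. The plate measures 129 mm, as it should. Next I'll go above the plate.

Request:
{"fn": "arm_command", "kwargs": {
  "moves": "0.023 -0.042 0 0 0 0; 0.023 -0.042 0 0 0 0; 0.023 -0.042 0 0 0 0; 0.022 -0.042 0 0 0 0; 0.022 -0.043 -0.02 0 0 0; 0 0 -0.04 0 0 0; 0 0 -0.04 0 0 0; 0 0 -0.04 0 0 0; 0 0 -0.02 0 0 0; 0 0 0 0 0 0",
  "claw": 0.4
}}

```text
clock: 2.85
eef_pos: [0.5531, -0.1171, 0.0927]
tool_rot: [[-0.964, -0.267, -0.004], [-0.267, 0.964, 0.002], [0.003, 0.003, -1.0]]
force: [-0.2, 0.6, 0.0]
width: 0.0366
grip_force: 0.0
```

Run:
```python
from h import *
im=cam("side"); p=im["pixels"]
c=cv2.resize(p[140:300,200:400],None,fx=3.7,fy=3.7,interpolation=cv2.INTER_CUBIC); cv2.imwrite("pics/crop2.png",c[:,:,::-1])
s=ctrl.get_state(); print(s["eef_pos"],s["width"],s["force"])
```

```text
[ 0.55435656 -0.11763148  0.09443921] 0.03707049436716694 [-0.86268381 -0.67323771  0.10333976]
```

View pics/crop2.png

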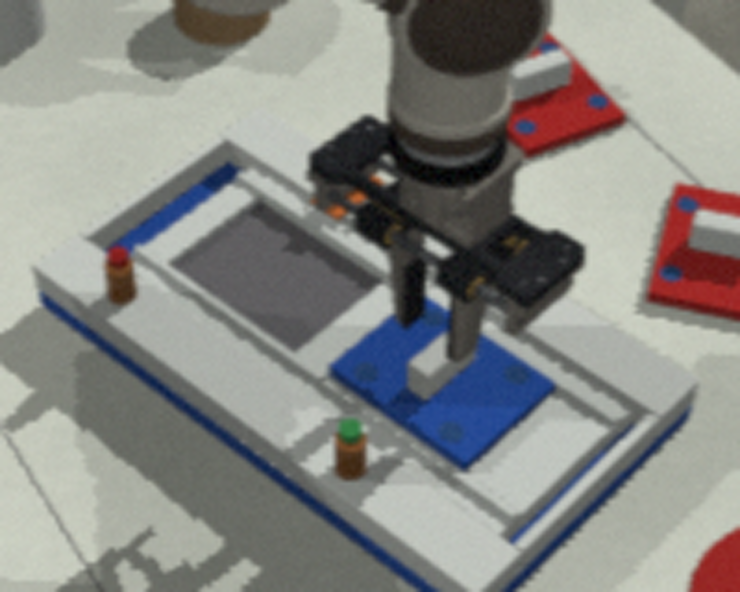

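Crop 2 shows the fingers straddling the grip block (440,365), clear of both vials. I'll lower with a small gap and begin sliding along +y = (-0.267, 0.964), pushing with the rear finger.

Request:
{"fn": "arm_command", "kwargs": {
  "moves": "0 0 -0.015 0 0 0; 0 0 -0.015 0 0 0; 0 0 -0.005 0 0 0; 0 0 0 0 0 0; -0.001 0.0039 0 0 0 0; -0.0013 0.0048 0 0 0 0; -0.0027 0.0096 0 0 0 0; -0.0027 0.0096 0 0 0 0; -0.0027 0.0096 0 0 0 0; -0.0027 0.0096 0 0 0 0",
  "claw": 0.33
}}

```text
clock: 4.15
eef_pos: [0.5418, -0.0702, 0.0601]
tool_rot: [[-0.964, -0.267, 0.001], [-0.267, 0.964, -0.001], [-0.001, -0.001, -1.0]]
force: [0.4, -1.9, 1.9]
width: 0.0302
grip_force: 1.3
```

```bash
cat > st.py <<'E'
from m import *
st=ctrl.get_state(); e=np.array(st["eef_pos"])-O
print("tcp",st["eef_pos"],"tray xy",e@X,e@Y,"w",st["width"],"F tray",np.array(st["force"])@X,np.array(st["force"])@Y,st["force"][2])
im=cam("top")
hsv=cv2.cvtColor(im["pixels"],cv2.COLOR_RGB2HSV)
m=cv2.inRange(hsv,(100,120,60),(125,255,255))
for z in(.045,.052):
    P=onz(im,np.argwhere(m)[:,::-1],z)-O
    x,y=P@X,P@Y
    k=(abs(x)<.052)&(y>-.08)&(y<.252); y=y[k];x=x[k]
    print(z,"plate ends near",np.percentile(y,[.3,99.7])*1000,"mid",(y.min()+y.max())*500,"x",np.percentile(x,[.5,99.5])*1000)
E
python3 st.py
```

```text
tcp [ 0.5418 -0.0702  0.0601] tray xy -0.0005898676260615028 0.051508695263522315 w 0.03024400629830887 F tray -0.10489617791178063 -1.8974661860184707 1.9037789539061087
0.045 plate ends near [ 18.4642 111.118 ] mid 63.964125088290345 x [-47.926   48.2353]
0.052 plate ends near [ 19.1986 111.3983] mid 64.47552011687146 x [-48.0473  47.6427]
```

Force is about 2 N and the plate is following (front edge at 111 mm). I'll continue 95 mm.

Request:
{"fn": "arm_command", "kwargs": {
  "moves": "-0.0027 0.0096 0 0 0 0; -0.0027 0.0096 0 0 0 0; -0.0027 0.0096 0 0 0 0; -0.0027 0.0096 0 0 0 0; -0.0027 0.0096 0 0 0 0; -0.0027 0.0096 0 0 0 0; -0.0027 0.0096 0 0 0 0; -0.0027 0.0096 0 0 0 0; -0.0027 0.0096 0 0 0 0; -0.0013 0.0048 0 0 0 0"
}}

```text
clock: 5.45
eef_pos: [0.5156, 0.0212, 0.0595]
tool_rot: [[-0.964, -0.267, -0.0], [-0.267, 0.964, 0.0], [0.0, 0.0, -1.0]]
force: [0.3, -1.0, 0.1]
width: 0.0302
grip_force: 0.4
```

```bash
python3 st.py
```

```text
tcp [0.5156 0.0212 0.0595] tray xy -0.0013672420376545599 0.14662677243722966 w 0.03022204436599218 F tray 0.05258495027413978 -1.0232878400196033 0.073114190857831
0.045 plate ends near [132.3066 204.5777] mid 168.29577016670012 x [-48.9615 -22.7127]
0.052 plate ends near [132.483  204.3998] mid 168.29576832390862 x [-49.0777 -22.9576]
```

Request:
{"fn": "arm_command", "kwargs": {
  "moves": "-0.0011 0.0039 0 0 0 0; -0.0011 0.0039 0 0 0 0; -0.0011 0.0039 0 0 0 0; -0.0011 0.0039 0 0 0 0; -0.0005 0.0019 0 0 0 0; -0.0003 0.001 0 0 0 0; -0.0003 0.001 0 0 0 0; -0.0003 0.001 0 0 0 0; 0 0 0 0 0 0; 0 0 0 0 0 0"
}}

```text
clock: 6.75
eef_pos: [0.5101, 0.0411, 0.0596]
tool_rot: [[-0.964, -0.267, -0.0], [-0.267, 0.964, 0.0], [-0.0, 0.0, -1.0]]
force: [-0.1, -0.6, -0.8]
width: 0.0305
grip_force: 0.1
```

```bash
python3 st.py
```

```text
tcp [0.5101 0.0411 0.0596] tray xy -0.0013577854924052748 0.16723795498246577 w 0.030461470154377016 F tray -0.2534527798184334 -0.5591844739868894 -0.7833793147556322
0.045 plate ends near [100.5735 226.0699] mid 163.31946712832874 x [-48.8684 -27.7302]
0.052 plate ends near [100.9055 225.7867] mid 163.3438573652644 x [-48.9851 -27.9504]
```

Request:
{"fn": "arm_command", "kwargs": {
  "moves": "-0.0003 0.001 0 0 0 0; 0 0 0 0 0 0; -0.0003 0.001 0 0 0 0; 0 0 0 0 0 0; -0.0002 0.0006 0 0 0 0; 0 0 0 0 0 0; 0 0 0 0 0 0; 0.0005 -0.0019 0 0 0 0; 0.0005 -0.0019 0 0 0 0; 0 0 0 0 0 0"
}}

```text
clock: 8.05
eef_pos: [0.5103, 0.0397, 0.0596]
tool_rot: [[-0.964, -0.267, -0.0], [-0.267, 0.964, 0.0], [0.0, 0.0, -1.0]]
force: [0.5, 0.4, 0.6]
width: 0.0304
grip_force: 0.0
```

```bash
python3 st.py
python3 - <<'E'
from h import *
p=cam("side")["pixels"]
c=cv2.resize(p[150:290,190:390],None,fx=4,fy=4,interpolation=cv2.INTER_CUBIC); cv2.imwrite("pics/crop3.png",c[:,:,::-1])
E
```

```text
tcp [0.5103 0.0397 0.0596] tray xy -0.0015293789008850704 0.16587905259503355 w 0.030382707317158364 F tray 0.5499725912635607 0.2755014027193536 0.5815276325901224
0.045 plate ends near [153.0519 228.9947] mid 190.40487464541155 x [-49.4453 -26.8136]
0.052 plate ends near [153.1267 228.6972] mid 190.29650178200816 x [-49.5591 -27.0384]
```

View pics/crop3.png

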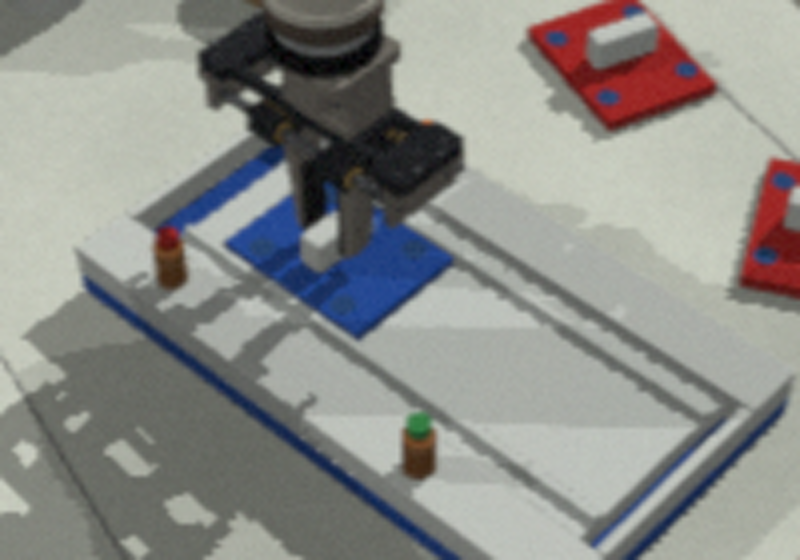

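Crop 3 shows the plate lying level over the pocket around (340,260), its front edge close to the far wall, and the vials undisturbed. I'll lift clear and move beyond the far rim for an unobstructed seating check.

Request:
{"fn": "arm_command", "kwargs": {
  "moves": "0 0 0.02 0 0 0; 0 0 0.03 0 0 0; 0 0 0.04 0 0 0; 0.02 0.005 0.03 0 0 0; 0.035 0.009 0 0 0 0; 0.035 0.009 0 0 0 0; 0.035 0.01 0 0 0 0; 0.03 0.008 0 0 0 0; 0.02 0.005 0 0 0 0; 0 0 0 0 0 0",
  "claw": 0
}}

```text
clock: 9.4
eef_pos: [0.6858, 0.0861, 0.1789]
tool_rot: [[-0.964, -0.267, -0.0], [-0.267, 0.964, 0.0], [0.0, 0.0, -1.0]]
force: [0.2, -0.3, -0.1]
width: 0.0004
grip_force: 0.0
```

```bash
python3 st.py
python3 - <<'E'
from m import *
for n in("side","top"):
    im=cam(n); p=im["pixels"]
    for dx in (-.035,.035):
        for z in (.045,.052): print(n,dx,z,[(float(a),float(b)) for a,b in edges(prof(im,dx,z)[:,0]) if a>60])
    if n=="side": A=p[150:250,190:320]
    else: B=p[150:280,200:330]
c=np.hstack([cv2.resize(A,(400,308),interpolation=cv2.INTER_CUBIC),cv2.resize(B,(308,308),interpolation=cv2.INTER_CUBIC)]); cv2.imwrite("pics/crop4.png",c[:,:,::-1])
E
```

```text
tcp [0.6858 0.0861 0.1789] tray xy 0.17996588208678835 0.16365974851228435 w 0.00044394206010735373 F tray 0.08413166973680737 -0.3497577182532992 -0.09397298412196028
0.045 plate ends near [101.3914 195.5724] mid 150.2452313009081 x [-49.0104  48.3278]
0.052 plate ends near [101.7193 195.4387] mid 150.33370682369073 x [-49.1263  47.7347]
side -0.035 0.045 [(95.0, -9.699999809265137), (116.5, 1.100000023841858), (145.0, -1.399999976158142), (177.0, 1.2999999523162842), (229.5, 9.399999618530273), (257.5, -10.399999618530273), (276.5, 4.5), (295.5, 6.0)]
side -0.035 0.052 [(91.0, -10.199999809265137), (140.5, -1.0), (169.0, 0.8999999761581421), (224.5, 10.100000381469727), (251.0, -8.899999618530273), (270.5, 4.5), (290.0, 5.900000095367432)]
side 0.035 0.045 [(96.5, -11.399999618530273), (162.0, 3.0), (176.5, 1.5), (195.0, -5.5), (230.0, 9.600000381469727), (258.5, -10.100000381469727), (276.5, 5.300000190734863)]
side 0.035 0.052 [(92.0, -11.399999618530273), (164.5, 3.299999952316284), (189.5, -5.5), (225.0, 9.300000190734863), (252.5, -9.399999618530273), (270.5, 5.199999809265137), (290.0, 5.599999904632568)]
top -0.035 0.045 [(99.0, -7.099999904632568), (197.0, 3.299999952316284)]
top -0.035 0.052 [(99.5, -7.0), (196.5, 3.299999952316284)]
top 0.035 0.045 [(99.0, -7.900000095367432), (160.0, 2.9000000953674316), (183.0, 1.7999999523162842), (193.0, 0.800000011920929), (200.5, 0.800000011920929), (228.0, 0.800000011920929)]
top 0.035 0.052 [(99.0, -7.800000190734863), (159.5, 3.0), (182.5, 1.7000000476837158), (192.5, 0.800000011920929), (200.5, 0.800000011920929)]
```

View pics/crop4.png

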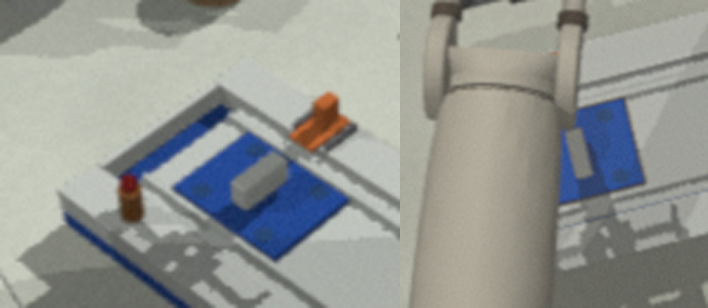

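Crop 4 shows the plate over the pocket. Its front edge fits height 45 mm (side 229.5, top 229), so it is down there, and the open latch stands beside it. Next I'll check the rear edge's height from the shading of the rear face, against the initial riding picture.

Run:
```python
from m import *
im=cam("side"); now=im["pixels"]; old=cv2.imread("pics/side0.png")[:,:,::-1]
def band(p,c,z):
    im["pixels"]=p
    v=np.mean([prof(im,dx,z) for dx in np.arange(-.042,-.015,.003)],0)
    i=[np.argmin(abs(s-(c+k/1000))) for k in range(-16,12,2)]
    return v[i].astype(int).tolist()
# offset list from rear edge -16..+10 mm
print("riding z52",band(old,-.065,.052)); print("now z45",band(now,.0993,.045)); print("now z52",band(now,.0993,.052))
# block: white blob centre in side view, height by matching top-view s
hsv=cv2.cvtColor(now,cv2.COLOR_RGB2HSV)
for nm,p,c,zt in(("old",old,0,.080),("now",now,.1643,.073)):
    im["pixels"]=p
    for z in(.073,.0765,.080):
        v=np.mean([prof(im,dx,z)[:,0] for dx in np.arange(-.02,.021,.004)],0); print(nm,z,[(round(float(a)-c*1000,1),float(b)) for a,b in edges(v) if abs(a/1000-c)<.03])
```

```text
riding z52 [[174, 179, 173], [168, 172, 166], [164, 168, 162], [163, 168, 162], [160, 164, 159], [143, 148, 146], [101, 108, 117], [54, 67, 94], [31, 53, 100], [31, 60, 123], [34, 68, 138], [35, 69, 141], [34, 69, 141], [35, 70, 141]]
now z45 [[169, 174, 168], [170, 174, 167], [170, 174, 168], [169, 173, 167], [162, 167, 162], [141, 146, 147], [100, 109, 121], [57, 71, 99], [34, 55, 99], [30, 57, 113], [32, 62, 126], [33, 65, 132], [33, 66, 134], [34, 67, 136]]
now z52 [[170, 175, 168], [170, 174, 168], [161, 166, 162], [135, 141, 144], [92, 102, 116], [52, 67, 98], [32, 55, 102], [31, 59, 118], [33, 65, 131], [34, 67, 135], [34, 68, 137], [34, 68, 139], [35, 70, 141], [35, 71, 141]]
old 0.073 [(-19.0, 4.5), (-6.0, 5.0), (13.5, -9.300000190734863)]
old 0.0765 [(-20.5, 4.300000190734863), (-8.0, 5.0), (11.5, -9.5)]
old 0.08 [(-22.5, 4.099999904632568), (-9.5, 5.099999904632568), (9.5, -9.399999618530273)]
now 0.073 [(-25.8, 4.0), (-8.3, 1.600000023841858), (10.2, -5.699999809265137)]
now 0.0765 [(-28.3, 3.700000047683716), (-10.8, 1.7000000476837158), (8.2, -5.599999904632568)]
now 0.08 [(-13.8, 1.7999999523162842), (5.7, -5.699999809265137)]
```

Front and rear edges both fit a 45 mm top (the shading matches the riding profile moved to z45, with the rear at 99.3), so the plate is seated. Now I'll locate the latch tab.

Run:
```python
from m import *
im=cam("side"); p=im["pixels"]; hsv=cv2.cvtColor(p,cv2.COLOR_RGB2HSV)
m=cv2.inRange(hsv,(3,130,80),(20,255,255)); m[:,:270]=0;m[:,330:]=0;m[:160]=0;m[220:]=0
ij=np.argwhere(m)[:,::-1]; print(len(ij),ij.min(0),ij.max(0))
T=lambda P:np.round((P-O)@np.c_[X,Y]*1000,1)
for v in range(ij[:,1].min(),ij[:,1].max()+1):
    r=ij[ij[:,1]==v][:,0]; print(v,r.min(),r.max(),"z83",*T(onz(im,[(r.min(),v),(r.max(),v)],.083)).tolist(),"z53",*T(onz(im,[(r.min(),v),(r.max(),v)],.053)).tolist())
c=cv2.resize(p[170:215,260:320],None,fx=10,fy=10,interpolation=cv2.INTER_CUBIC)
t=cv2.imread("pics/top0.png")[:,:,::-1][165:205,240:290]
c=np.hstack([c[:400],cv2.resize(t,None,fx=4,fy=10,interpolation=cv2.INTER_CUBIC)[:400]*1]); cv2.imwrite("pics/crop5.png",c[:,:,::-1])
```

```text
168 [285 180] [302 198]
180 296 297 z83 [109.3, 181.9] [111.2, 179.8] z53 [133.4, 204.0] [135.5, 201.8]
181 295 298 z83 [104.2, 181.1] [110.1, 174.8] z53 [128.2, 203.2] [134.2, 196.7]
182 293 299 z83 [97.2, 182.5] [108.9, 169.8] z53 [121.0, 204.6] [133.0, 191.5]
183 292 298 z83 [92.2, 181.7] [103.8, 169.1] z53 [115.8, 203.8] [127.8, 190.8]
184 292 298 z83 [89.1, 178.9] [100.7, 166.3] z53 [112.6, 200.9] [124.6, 187.9]
185 292 298 z83 [86.0, 176.0] [97.6, 163.4] z53 [109.4, 197.9] [121.4, 184.9]
186 292 298 z83 [83.0, 173.2] [94.6, 160.6] z53 [106.3, 195.0] [118.3, 182.0]
187 292 299 z83 [79.9, 170.3] [93.4, 155.7] z53 [103.2, 192.1] [117.1, 177.0]
188 291 301 z83 [75.0, 169.6] [94.2, 148.8] z53 [98.1, 191.3] [117.9, 169.8]
189 289 302 z83 [68.1, 171.0] [93.1, 143.9] z53 [91.0, 192.7] [116.8, 164.8]
190 288 302 z83 [63.2, 170.2] [90.1, 141.2] z53 [85.9, 191.9] [113.6, 162.0]
191 287 300 z83 [58.3, 169.5] [83.2, 142.6] z53 [80.9, 191.2] [106.6, 163.4]
192 286 299 z83 [53.5, 168.8] [78.3, 141.9] z53 [75.9, 190.5] [101.5, 162.8]
193 285 298 z83 [48.6, 168.1] [73.4, 141.3] z53 [70.9, 189.7] [96.5, 162.1]
194 285 297 z83 [45.7, 165.3] [68.6, 140.6] z53 [67.9, 186.8] [91.4, 161.4]
195 286 295 z83 [44.7, 160.5] [61.8, 142.0] z53 [66.8, 181.9] [84.5, 162.8]
196 287 294 z83 [43.7, 155.7] [57.0, 141.3] z53 [65.8, 176.9] [79.5, 162.1]
197 289 292 z83 [44.6, 148.8] [50.3, 142.7] z53 [66.7, 169.9] [72.6, 163.6]
198 290 291 z83 [43.6, 144.1] [45.5, 142.0] z53 [65.7, 165.0] [67.6, 162.9]
```

View pics/crop5.png

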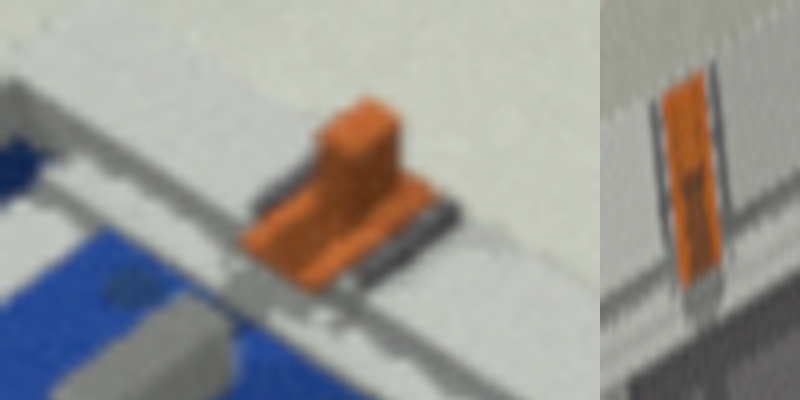

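Crop 5 shows the tab's top face at crop (320–400, 97–150). That puts the tab at tray x 88–112 mm and y 168–182 mm relative to the start plate centre, with the tongue at x 66–118. I'll bring the shut fingers down behind the tab's +x face.

Request:
{"fn": "arm_command", "kwargs": {
  "moves": "-0.012 0.0006 -0.01 0 0 0; -0.012 0.0006 -0.02 0 0 0; -0.0127 0 -0.03 0 0 0; 0 0 -0.03 0 0 0; 0 0 -0.023 0 0 0; 0 0 0 0 0 0; -0.0048 -0.0013 0 0 0 0; -0.0048 -0.0013 0 0 0 0; -0.0048 -0.0013 0 0 0 0; 0 0 0 0 0 0",
  "claw": 0
}}

```text
clock: 10.9
eef_pos: [0.634, 0.0831, 0.0671]
tool_rot: [[-0.964, -0.267, 0.0], [-0.267, 0.964, -0.0], [-0.0, -0.0, -1.0]]
force: [1.1, -0.6, 0.3]
width: 0.0002
grip_force: 0.0
```

```bash
python3 st.py | head -1
python3 - <<'E'
from h import *
p=cam("side")["pixels"]
c=cv2.resize(p[140:230,240:350],None,fx=6,fy=6,interpolation=cv2.INTER_CUBIC); cv2.imwrite("pics/crop6.png",c[:,:,::-1])
E
```

```text
tcp [0.634  0.0831 0.0671] tray xy 0.12926403235690637 0.1745843837841736 w 0.00016931477941835782 F tray 0.847795089136541 -0.9069588193227642 0.29560601029300276
```

View pics/crop6.png

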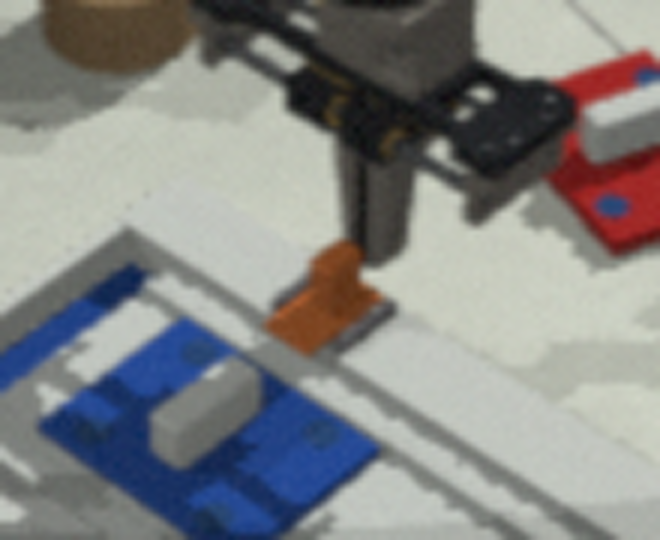

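Crop 6 shows the shut fingers (375,200) right behind the orange tab (340,270), in line with it. I'll push along -x.

Request:
{"fn": "arm_command", "kwargs": {
  "moves": "-0.0048 -0.0013 0 0 0 0; -0.0048 -0.0013 0 0 0 0; -0.0048 -0.0013 0 0 0 0; -0.0048 -0.0013 0 0 0 0; -0.0048 -0.0013 0 0 0 0; -0.0048 -0.0013 0 0 0 0; -0.0048 -0.0013 0 0 0 0; 0 0 0 0 0 0; 0 0 0 0 0 0; 0 0 0 0 0 0"
}}

```text
clock: 12.25
eef_pos: [0.6001, 0.0743, 0.0662]
tool_rot: [[-0.964, -0.267, -0.001], [-0.267, 0.964, 0.0], [0.001, 0.001, -1.0]]
force: [0.4, -0.1, -0.1]
width: 0.0001
grip_force: 0.0
```

```bash
python3 st.py | head -1
```

```text
tcp [0.6001 0.0743 0.0662] tray xy 0.09423571600797452 0.17516743985413782 w 0.0001269894169265389 F tray 0.3392083169059543 -0.215808866736915 -0.12091407655678892
```

Request:
{"fn": "arm_command", "kwargs": {
  "moves": "-0.0019 -0.0005 0 0 0 0; -0.0019 -0.0005 0 0 0 0; -0.001 -0.0003 0 0 0 0; -0.001 -0.0003 0 0 0 0; -0.001 -0.0003 0 0 0 0; -0.001 -0.0003 0 0 0 0; 0 0 0 0 0 0; 0 0 0 0 0 0; 0 0 0 0 0 0; 0 0 0 0 0 0"
}}

```text
clock: 13.55
eef_pos: [0.5986, 0.0736, 0.0673]
tool_rot: [[-0.964, -0.266, 0.015], [-0.266, 0.964, 0.003], [-0.015, -0.001, -1.0]]
force: [20.3, 7.2, -14.9]
width: 0.0006
grip_force: 10.8
```

```bash
python3 st.py | head -1
```

```text
tcp [0.5986 0.0736 0.0673] tray xy 0.0925948118726152 0.1748709514465504 w 0.0006236201757302208 F tray 21.516606680829252 1.5553786975801653 -14.934188296467733
```

It met a firm stop at about 21 N. I'll back off, lift away and check how far the tongue has travelled.

Request:
{"fn": "arm_command", "kwargs": {
  "moves": "0.0019 0.0005 0 0 0 0; 0.0029 0.0008 0 0 0 0; 0.0058 0.0016 0 0 0 0; 0.0096 0.0027 0 0 0 0; 0.0096 0.0027 0.02 0 0 0; 0.015 0.004 0.03 0 0 0; 0.03 0.008 0.03 0 0 0; 0.03 0.008 0.02 0 0 0; 0 0 0 0 0 0; 0 0 0 0 0 0"
}}

```text
clock: 14.85
eef_pos: [0.6964, 0.1, 0.1652]
tool_rot: [[-0.964, -0.267, -0.003], [-0.267, 0.964, -0.0], [0.003, 0.001, -1.0]]
force: [-0.3, 0.1, -0.3]
width: 0.0003
grip_force: 0.0
```

```bash
python3 st.py | head -1
python3 - <<'E'
from m import *
im=cam("side"); p=im["pixels"]; hsv=cv2.cvtColor(p,cv2.COLOR_RGB2HSV)
c=cv2.resize(p[150:250,210:330],None,fx=6,fy=6,interpolation=cv2.INTER_CUBIC); cv2.imwrite("pics/crop7.png",c[:,:,::-1])
m=cv2.inRange(hsv,(3,130,80),(20,255,255)); m[:,:250]=0;m[:,330:]=0;m[:160]=0;m[235:]=0
ij=np.argwhere(m)[:,::-1]; print(len(ij))
T=lambda P:np.round((P-O)@np.c_[X,Y]*1000,1)
for v in range(ij[:,1].min(),ij[:,1].max()+1):
    r=ij[ij[:,1]==v][:,0]; 
    if len(r): print(v,r.min(),r.max(),"z83",*T(onz(im,[(r.min(),v),(r.max(),v)],.083)).tolist(),"z53",*T(onz(im,[(r.min(),v),(r.max(),v)],.053)).tolist())
E
```

```text
tcp [0.6964 0.1    0.1652] tray xy 0.1939590612878573 0.17424217803052702 w 0.00027264984184494046 F tray -0.2357508733440063 0.21618606300263685 -0.30127765254045674
148
186 289 290 z83 [77.2, 179.4] [79.1, 177.4] z53 [100.3, 201.5] [102.3, 199.3]
187 287 291 z83 [70.3, 180.8] [78.0, 172.4] z53 [93.2, 202.8] [101.2, 194.2]
188 286 291 z83 [65.4, 180.0] [75.0, 169.6] z53 [88.1, 202.1] [98.1, 191.3]
189 285 291 z83 [60.4, 179.3] [72.0, 166.8] z53 [83.1, 201.3] [95.0, 188.4]
190 285 291 z83 [57.5, 176.5] [69.0, 164.0] z53 [80.0, 198.4] [91.9, 185.5]
191 285 291 z83 [54.5, 173.6] [66.0, 161.2] z53 [76.9, 195.5] [88.8, 182.7]
192 284 291 z83 [49.7, 172.9] [63.0, 158.4] z53 [71.9, 194.7] [85.7, 179.8]
193 284 293 z83 [46.7, 170.1] [63.9, 151.6] z53 [68.9, 191.8] [86.6, 172.7]
194 283 294 z83 [41.9, 169.4] [62.8, 146.8] z53 [63.9, 191.1] [85.5, 167.7]
195 282 295 z83 [37.1, 168.7] [61.8, 142.0] z53 [59.0, 190.3] [84.5, 162.8]
196 281 294 z83 [32.3, 168.0] [57.0, 141.3] z53 [54.0, 189.6] [79.5, 162.1]
197 279 292 z83 [25.6, 169.3] [50.3, 142.7] z53 [47.2, 191.0] [72.6, 163.6]
198 279 291 z83 [22.8, 166.5] [45.5, 142.0] z53 [44.2, 188.1] [67.6, 162.9]
199 280 290 z83 [21.8, 161.7] [40.7, 141.4] z53 [43.2, 183.2] [62.7, 162.2]
200 282 289 z83 [22.8, 154.9] [35.9, 140.7] z53 [44.2, 176.2] [57.8, 161.5]
201 283 287 z83 [21.8, 150.2] [29.3, 142.1] z53 [43.2, 171.3] [51.0, 162.9]
202 284 286 z83 [20.9, 145.5] [24.6, 141.4] z53 [42.2, 166.4] [46.1, 162.2]
203 284 285 z83 [18.1, 142.8] [19.9, 140.8] z53 [39.3, 163.7] [41.3, 161.6]
```

View pics/crop7.png

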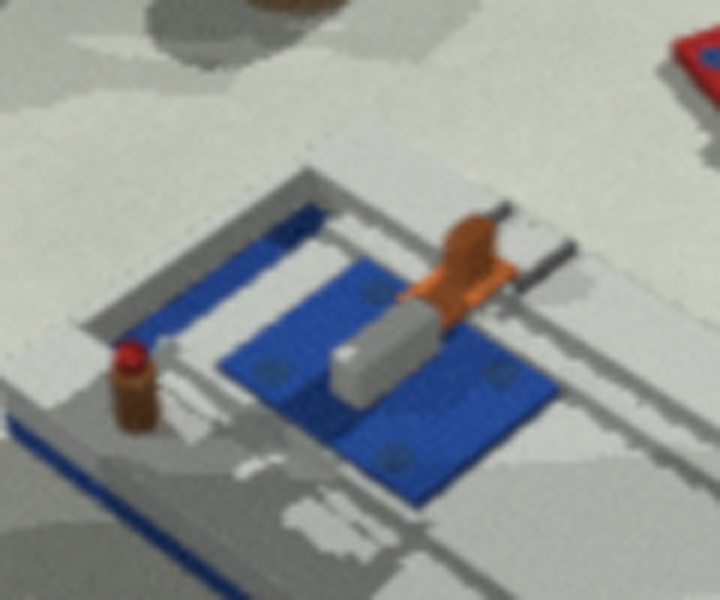

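Crop 7 shows the tongue over the plate's edge, with the tab at (470,255) and the tip next to the grip block at (440,325). The pixel estimate is about 32 mm of travel against 36. The block hides the tip from the side, so I'll swing the arm aside and measure the shift between the top views.

Request:
{"fn": "arm_command", "kwargs": {
  "moves": "0 -0.02 0.03 0 0 0; 0 -0.04 0.04 0 0 0; -0.01 -0.05 0.02 0 0 0; -0.02 -0.05 0 0 0 0; -0.02 -0.05 0 0 0 0; -0.03 -0.05 0 0 0 0; -0.03 -0.05 0 0 0 0; -0.03 -0.04 0 0 0 0; -0.02 -0.02 0 0 0 0; 0 0 0 0 0 0"
}}

```text
clock: 16.2
eef_pos: [0.5357, -0.2708, 0.2558]
tool_rot: [[-0.965, -0.264, -0.001], [-0.264, 0.965, 0.001], [0.001, 0.001, -1.0]]
force: [0.4, 0.0, 1.0]
width: 0.0005
grip_force: 0.0
```

Run:
```python
from m import *
print(ctrl.get_state()["eef_pos"])
im=cam("top","top_end"); now=im["pixels"]; old=cv2.imread("pics/top0.png")[:,:,::-1]
T=lambda P:np.round((P-O)@np.c_[X,Y]*1000,1)
sx=np.arange(.0,.14,.0005)
for nm,p in(("old",old),("now",now)):
    h=cv2.cvtColor(p,cv2.COLOR_RGB2HSV); m=cv2.inRange(h,(3,130,60),(20,255,255)); m[:,:240]=0;m[:,300:]=0;m[:160]=0;m[230:]=0
    ij=np.argwhere(m)[:,::-1]; P=(onz(im,ij,.053)-O); x=P@X*1000; print(nm,len(ij),"x",np.percentile(x,[1,99]),"y",np.percentile(P@Y*1000,[2,98]))
    for dy in(.169,.176,.183):
        Q=O+sx[:,None]*X+dy*Y; Q[:,2]=.053; uv=proj(im,Q).astype(np.float32)
        v=cv2.remap(p.astype(np.float32),uv[:,0].copy(),uv[:,1].copy(),cv2.INTER_LINEAR).reshape(-1,3)
        d=cv2.GaussianBlur((v[:,0]-v[:,2]).reshape(-1,1),(1,11),2).ravel(); k=sx[d>40]*1000; print(nm,dy,k.min(),k.max())
    def lum(c): pass
m=cv2.inRange(cv2.cvtColor(now,cv2.COLOR_RGB2HSV),(100,120,50),(125,255,255))
P=onz(im,np.argwhere(m)[:,::-1],.045)-O; x,y=P@X,P@Y; k=(abs(x)<.056)&(y>.06)&(y<.245)
print("plate y",np.percentile(y[k],[.5,99.5])*1000,"x",np.percentile(x[k],[.5,99.5])*1000)
c=np.hstack([cv2.resize(a[150:280,215:375],None,fx=2.4,fy=2.4,interpolation=cv2.INTER_CUBIC) for a in(old,now)]); cv2.imwrite("pics/crop8.png",c[:,:,::-1])
```

```text
[ 0.5357 -0.2708  0.2558]
old 193 x [ 68.1642 118.1017] y [163.3546 189.8539]
old 0.169 65.5 121.0
old 0.176 66.5 120.5
old 0.183 65.5 121.0
now 196 x [34.5595 86.1159] y [163.4118 189.7565]
now 0.169 33.5 88.5
now 0.176 34.5 89.0
now 0.183 33.5 88.5
plate y [102.03   228.9635] x [-48.9172  48.337 ]
```

View pics/crop8.png

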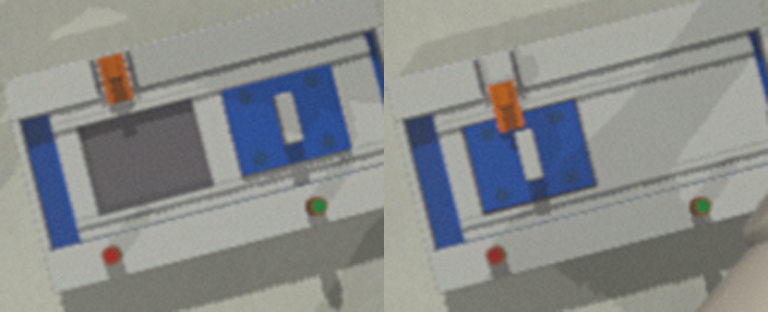

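The picture shows the plate seated, the latch over its edge, and both vials standing. The latch travelled 32 mm, so either it started about 4 mm closed or it is 4 mm short. I'll find the tray's centre line from the pocket width: the closed tip belongs 34 mm from it.

Run:
```python
from m import *
import m as M
im=cam("top"); im["pixels"]=cv2.imread("pics/top0.png")[:,:,::-1]
M.s=np.arange(-.2,.2,.0005); 
def line(y0,z,c):
    Q=O+M.s[:,None]*X+y0*Y; Q[:,2]=z; uv=proj(im,Q).astype(np.float32)
    return cv2.remap(im["pixels"].astype(np.float32),uv[:,0].copy(),uv[:,1].copy(),cv2.INTER_LINEAR).reshape(-1,3)[:,c]
for y0 in(.115,.135,.155,.205,.22): print("pocket z36",y0,[(float(a),float(b)) for a,b in edges(line(y0,.036,0)) if abs(b)>1])
for y0 in(-.03,.03,.05): print("plate z52",y0,[(float(a),float(b)) for a,b in edges(line(y0,.052,0)) if abs(b)>1])
for y0 in(.08,.04): print("rim z46",y0,[(float(a),float(b)) for a,b in edges(line(y0,.046,0)) if abs(b)>1])
```

```text
pocket z36 0.115 [(-181.0, -4.099999904632568), (-125.0, 4.900000095367432), (-79.0, -2.799999952316284), (-73.5, 2.799999952316284), (-65.5, -3.5999999046325684), (-59.5, 3.200000047683716), (-52.5, -6.0), (36.5, -2.0), (52.5, 7.900000095367432), (71.0, -4.900000095367432), (79.0, 4.199999809265137), (185.0, 1.2999999523162842)]
pocket z36 0.135 [(-181.0, -4.0), (-125.5, 4.300000190734863), (-79.0, -3.0999999046325684), (-74.0, 2.700000047683716), (-65.5, -3.200000047683716), (-59.5, 3.200000047683716), (-53.0, -6.0), (36.0, -1.7000000476837158), (52.5, 7.199999809265137), (71.5, -4.900000095367432), (78.5, 4.400000095367432), (192.5, 1.2999999523162842)]
pocket z36 0.155 [(-180.0, -4.0), (-124.5, 4.0), (-79.0, -3.299999952316284), (-74.0, 2.9000000953674316), (-66.5, -3.9000000953674316), (-60.0, 3.4000000953674316), (-53.0, -6.099999904632568), (37.5, -1.7999999523162842), (52.0, 7.199999809265137), (72.0, -3.9000000953674316), (122.5, 4.699999809265137), (157.0, 1.600000023841858), (169.0, -1.2000000476837158)]
pocket z36 0.205 [(-182.0, -3.9000000953674316), (-125.0, 4.599999904
[... 1340 characters left out ...]
 (-78.5, -2.700000047683716), (-73.5, 2.799999952316284), (-65.5, -3.5), (-50.0, -5.0), (51.0, 7.699999809265137), (69.0, -4.400000095367432), (77.5, 5.0)]
rim z46 0.08 [(-181.0, -4.0), (-125.0, 4.099999904632568), (-78.5, -3.0999999046325684), (-73.5, 2.700000047683716), (-66.0, -3.799999952316284), (-59.5, 3.700000047683716), (46.0, -3.5999999046325684), (53.0, 3.4000000953674316), (71.0, -4.300000190734863), (77.5, 4.900000095367432)]
rim z46 0.04 [(-180.5, -3.299999952316284), (-124.5, 4.5), (-79.0, -2.4000000953674316), (-73.0, 2.0999999046325684), (-66.0, -3.9000000953674316), (-51.0, -4.900000095367432), (51.0, 7.699999809265137), (70.5, -4.800000190734863), (78.5, 5.199999809265137)]
```

The pocket's centre line is at x = -0.2 mm (width 105.5, as given). The tongue tip now lies about 34 mm from it, exactly the closed position, and a firm stop was felt there. So the latch had started 4 mm in. The arm is clear, so I'm handing in.

```bash
python3 -c "
from bench import ctrl
print(ctrl.finish_job())"
```

```text
the job is handed in; nothing more can be done
None
```

The job is handed in: the blue plate slid along the channel and measures as seated in the pocket, the latch was pushed to its stop over the plate's edge, and the arm is clear with both vials still standing; the bench returned no verdict.

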